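# Slide the slide case under the code reader and start it

## Robot

A 6-joint arm with a two-finger parallel gripper is mounted at the origin on a cart in front of the work surface, level with it; the furniture and walls round the work are solid. World frame = base frame: x ahead of the robot, y to its left, z up, the work surface at z = 0. Lengths are in m, angles in rad, forces in N, time in s.
With the tool pointing down it reaches from about 0.4 to 0.925 m from the base axis. Payload 12.5 kg.
Tool frame: the origin (TCP) lies midway between the tips of the shut fingers; the grasp point (between the pads) lies 19 mm behind it; z points along the fingers, y is the line along which they close (so a half turn about z gives the same grasp; the last joint's range is limited). The gripper opens to 95 mm and grips with 3 to 60 N. Pads are 20 mm wide; open, the fingers measure 119 mm over their backs; the gripper's body (75 mm by 180 mm) begins 59 mm behind the grasp point.
Start: joints at [1.207, 0.491, 1.559, -0, 1.092, -0.106], TCP at [0.159, 0.604, 0.215] pointing down, gripper open.
Joint ranges: [-3.1, 3.1], [-0.84, 2.19], [0.05, 2.79], [-1.13, 4.28], [0.06, 2.93], [-2.69, 2.69]. Speed limits (rad/s): [2.22, 2.22, 2.79, 3.14, 3.14, 3.14].

## Interface

Orientations are given as a rotation vector (axis times angle).
In Python, from rig import readout, eyes, bot gives the robot as it stands.
- The arm moves only by the tool send_rows, never from a script. Its argument "targets" is a list of rows, each a list of 5 numbers: the opening, from -1 (shut) to 1 (fully open), then the shift along the world's x, y, z in cm, then the turn about the world's z in degrees. In form: [[hand, tx, ty, tz, spin], ...]. A call has 1 to 8 rows; each row is the pose to reach, as a shift and turn from the pose commanded when the call began; what a row does not reach only later rows make up. A row lasts 1/8 s, in which the tool goes at most 62.5 mm and 10.7 degrees, less where a joint would pass 70% of its speed; a pose out of reach is approached as far as the arm can. A call with a gripper value outside its range is refused whole. The fingers move at their own pace and stop on an object; "squeeze" is the grip in N (left out, the last holds). Time passes only in rows, so rows that repeat a pose let the fingers close. It gives the time, the measured TCP pose, the force, the opening and the grip force at its end, in the units of the state.
- readout.get_obs(): the state, without advancing time (a new reading comes with each control period).
- eyes.capture(name): name is "side" or "top"; returns a dict with "img" (400x640x3 uint8, blue, green, red), "range_z" (400x640 float32, m along the optical axis (not along the pixel's ray), 0 where there is no reading), "vertical_fov" (degrees; the focal length in pixels is half the picture's height over the tangent of half this angle, whatever the lens; pixels are square), "cx", "cy" (the principal point, pixels), "distortion" ([k1, k2, p1, p2, k3] as OpenCV has them; the pictures are not rectified), "cam_to_world" (4x4, takes a point from camera to world coordinates). Camera axes: x right, y down, z forward; pixel columns grow to the right and rows downward; lengths in m; the calibration is good to about 2 mm. A picture is of the moment at which its call begins.
- bot.close_job(): hands the job in; it is judged then, once.
The state is a dict: "t": time; "q": joint angles; "joint_vel": joint speeds; "joint_efforts": joint torques, N m; "tool_pos": TCP position; "tool_rot": TCP orientation; "wrist_force": force on the tool from outside, world axes, zero at the start; "ft_torque": the same for the moment, N m; "gripper_width": finger opening in m; "gripper_force": force on a finger pad.
Only numpy, scipy, OpenCV 4.12 (cv2) and the standard library are available. Lean on these libraries where they do the work, as an engineer would, in place of code of your own. Each camera call takes 0.05 s, during which the arm holds its last target. There are 200 camera calls.

## Task

Push the flat grey slide case along the bench, under the low bridge of the code reader, until its leading short edge rests squarely against the end stop behind the bridge; keep it flat on the bench, never lifting or tipping it. Then press the reader's button fully down and let go. Leave the other things where they stand.

Things in the scene. Friction and masses are not known exactly. Their poses are not given: they have to be found in the camera images.
- case: Flat closed slide case, plain pale grey, 150 (x) x 220 (y) x 22 (z) mm, about 0.35 kg, lying flat and loose on the bench; origin at the centre of its underside, z up, y along its 220 mm length. It starts clear of the bridge, to the robot's right, turned at most about 27 degrees from the lane.
- reader: Code reader fixed to the bench: white bridge over a lane on the bare bench. Origin on the bench, mid-lane under mid-bridge; x across the lane, +y along it in the pushing direction (robot's left, heading varies several degrees), z up. Deck 80 mm along y (-40 to +40), 218 across, underside 28, top 62 mm up (4 mm screw heads on it). Case home: centre at x 0, y -10 mm, trailing edge at y -120.
- mouth_mid (a point): Bench level, middle of the bridge's entry side, (0, -40, 0) mm in the reader's frame. The lane is 164 mm wide (x -82 to +82; 162 mm at the throat, y -58) between 14 mm high, 10 mm thick aluminium guide rails from y -60 to +112; their entry ends flare outward by about 14 mm each side between y -60 and y -108.
- stop_mid (a point): Middle of the face of the end stop, an 18 mm high bar that closes the lane; 9 mm above the bench, at (0, 100, 9) mm in the reader's frame.
- start (a joint): Round black push button on top of the bridge deck: 0 = up, 0.006 m = fully down, springs back up; moves straight down; about 5 N takes it fully down.
- start_top (a point): Centre of the button's top face (28 mm across), at (45, 0, 84) mm in the reader's frame, about 22 mm above the deck.
- bottle: Bystander: round screw-cap bottle, 70 mm across, 121 mm tall, standing behind the reader on the left; origin at the centre of its underside.
- timer: Bystander: small white bench timer, 62 x 68 x 18 mm, on the bench in front and to the left of the reader; origin at the centre of its underside.
- tape: Bystander: roll of tape lying flat, 62 mm across, 19 mm high, in front of the reader; origin at the centre of its underside.
- pipette: Bystander: hand pipette lying on the bench near its front edge, 41 x 238 x 33 mm, long along y; origin at the centre of its underside.
- notebook: Bystander: dark hard-cover notebook, 150 x 210 x 13 mm, lying to the left of the reader; origin at the centre of its underside.

How it is judged:
On the way, in this order (a step that is already met when the one before it is completed fails the run):
1. the case lies home under the bridge, square against the end stop (y of case in the frame of reader above -0.015 m and angle between the y axis of case and the y axis of reader, either way round below 0.05 rad and value of joint start below 0.002 m), for 0.2 s.
2. the button is pressed fully down (value of joint start above 0.005 m), for 0.05 s.
At the end, for the whole second after the job is handed in: The case lies flat and at rest under the bridge, its middle within 5 mm along the lane of the fully home place against the stop and within 12 mm of the lane's middle line, squared to the lane within 0.05 rad; the button has been pressed (5 mm or more of its 6 mm) after that and is up again (all of step 1 and y of case in the frame of reader below -0.005 m and x of case in the frame of reader between -0.012 and 0.012 m and angle between case's own z axis and vertical below 0.03 rad and height (world z) of case below 0.004 m and linear speed of case below 0.01 m/s); the robot touches nothing.
It fails at once if the case is lifted or carried (8 mm off the bench) (height (world z) of case above 0.008 m).
It fails at once if the case is tipped by more than 0.1 rad (angle between case's own z axis and vertical above 0.1 rad).
It fails at once if the button is pressed before the case is home (value of joint start above 0.004 m and y of case in the frame of reader below -0.018 m).
It fails at once if a bystander is moved by more than 30 mm (distance of any of bottle, timer, tape, pipette, notebook from where it was at the start of the episode above 0.03 m).
It also fails if it takes over 69 s, if anything falls off the work surface, if the arm or the gripper's body presses on something with over 40 N, if the wrist force passes 120 N, or if a joint passes its speed limit or range.

## Working session

There is one attempt and no reset: what is moved stays moved. The work goes in short steps, Python scripts to look and compute and a tool call to move; the robot and the scene stay as the last step left them, time stands still between calls to the robot, and variables do not carry over. Pictures are saved under pics/ and viewed, at most 10 in all, crops included, and the job is handed in when it is done.

Besides the shell and the picture viewer there is one more tool, called after ">>>" as name(argument=value, ...) on one line, values as JSON. send_rows: Moves the arm, as the interface text tells. Its arguments: {"type":"object","properties":{"targets":{"type":"array"},"squeeze":{"type":"number"}},"required":["targets"]}

```bash
mkdir -p pics; cat > h.py <<'E'
import numpy as np, cv2
from rig import readout, eyes, bot
def cap(n):
    c=eyes.capture(n); f=200/np.tan(np.radians(c["vertical_fov"])/2)
    c["K"]=np.array([[f,0,c["cx"]],[0,f,c["cy"]],[0,0,1.]]); c["D"]=np.array(c["distortion"],float); c["T"]=np.array(c["cam_to_world"]); return c
def plane(c,px,z):
    u=cv2.undistortPoints(np.array(px,float).reshape(-1,1,2),c["K"],c["D"])[:,0]
    d=np.c_[u,np.ones(len(u))]@c["T"][:3,:3].T; o=c["T"][:3,3]
    return o+d*((z-o[2])/d[:,2])[:,None]
def cloud(c):
    v,u=np.mgrid[0:400,0:640]; n=cv2.undistortPoints(np.c_[u.ravel(),v.ravel()].astype(float).reshape(-1,1,2),c["K"],c["D"])[:,0]
    z=c["range_z"].ravel().astype(float); p=np.c_[n*z[:,None],z]@c["T"][:3,:3].T+c["T"][:3,3]
    p[z==0]=np.nan; return p.reshape(400,640,3)
E
python3 - <<'E'
from h import *
for n in("top","side"):
    c=cap(n); cv2.imwrite(f"pics/{n}0.png",c["img"]); print(n,c["T"].round(3).tolist(),c["K"][0,0],c["D"])
o=readout.get_obs();print(o["t"],o["tool_pos"],o["tool_rot"],o["wrist_force"])
E
```

```text
top [[-0.028, -0.995, 0.099, 0.369], [-1.0, 0.028, 0.003, 0.051], [-0.006, -0.099, -0.995, 1.186], [0.0, 0.0, 0.0, 1.0]] 382.45826003309946 [-0.0481529  0.         0.         0.         0.       ]
side [[0.949, -0.182, 0.259, 0.247], [-0.317, -0.57, 0.758, -0.728], [0.009, -0.801, -0.599, 0.7], [0.0, 0.0, 0.0, 1.0]] 373.3900527433109 [-0.00129342  0.          0.          0.          0.        ]
0.1 [0.15927208 0.60412309 0.21411587] [-4.03855956e-01 -3.11528820e+00  1.61709443e-03] [-0.4163188   0.19987184  0.04319395]
```

View pics/top0.png

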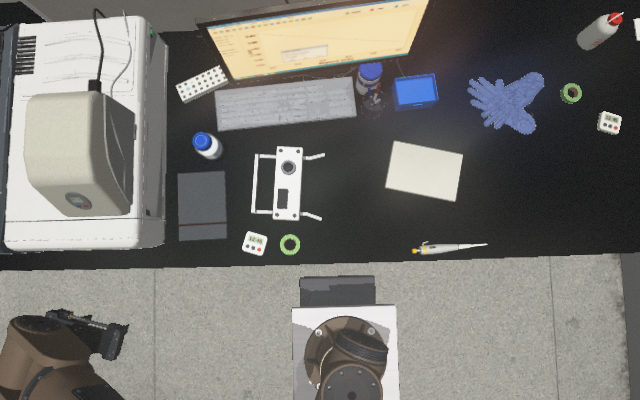

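View pics/side0.png

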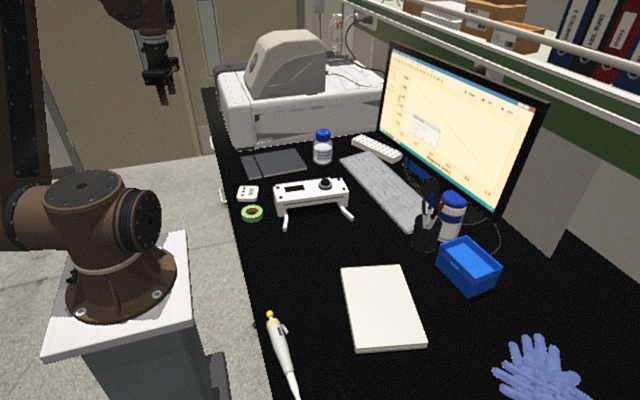

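The top view shows the case at about (425,171), the bridge deck at (288,183) with the button at (288,167), and the rails and stop running left to x≈255. The side view confirms this layout, with the lane entry free.

```bash
cat >> h.py <<'E'
def rect(c,box,z,thr=150,mask=None):
    x0,y0,x1,y1=box; m=np.zeros((400,640),np.uint8)
    m[y0:y1,x0:x1]=(c["img"][y0:y1,x0:x1].min(2)>thr)
    if mask is not None: m&=mask.astype(np.uint8)
    m=cv2.morphologyEx(m,cv2.MORPH_OPEN,np.ones((5,5)))
    k=max(cv2.findContours(m,0,cv2.CHAIN_APPROX_NONE)[0],key=cv2.contourArea)
    p=plane(c,k[:,0],z)[:,:2]
    r=cv2.minAreaRect((p*1000).astype(np.float32)); b=cv2.boxPoints(r)
    return np.array(r[0]),np.array(r[1]),b
def long_dir(b):
    e=[b[1]-b[0],b[2]-b[1]]; e=max(e,key=np.linalg.norm); return np.degrees(np.arctan2(e[1],e[0]))
E
python3 - <<'E'
from h import *
c=cap("top")
P=cloud(c)
for nm,box,z in(("case",(375,130,475,215),.022),("deck",(255,135,325,230),.062)):
    mk=(P[...,2]>.045) if nm=="deck" else None
    ce,s,b=rect(c,box,z,120,mk); print(nm,ce,s,b.round(0).tolist(),long_dir(b))
# button: dark disc
g=c["img"].max(2); m=np.zeros((400,640),np.uint8); m[155:180,277:300]=g[155:180,277:300]<110
n,l,st,cc=cv2.connectedComponentsWithStats(m); 
for i in range(1,n):
    if st[i,4]>20: print("button",cc[i],st[i],plane(c,[cc[i]],.084)*1000)
# stop/rail
print("stop/rails px->z14mm",plane(c,[(254,154),(254,213),(257,184),(325,155),(321,219),(303,158),(302,214)],.014).round(3).tolist())
print("pip",plane(c,[(412,249),(487,244)],.02).round(3).tolist(),"tape/timer",plane(c,[(290,245),(255,243)],.02).round(3).tolist(),"tray/pens",plane(c,[(393,100),(373,100)],.05).round(3).tolist())
s=cap("side");Q=cloud(s)
g=s["img"].max(2); m=np.zeros((400,640),np.uint8); m[172:195,315:335]=g[172:195,315:335]<90
n,l,st,cc=cv2.connectedComponentsWithStats(m)
for i in range(1,n):
    if st[i,4]>20: print("sbutton",cc[i],st[i],plane(s,[cc[i]],.08)*1000)
ce,sz,b=rect(s,(330,255,435,360),.022,120); print("side case",ce,sz,b.round(0).tolist(),long_dir(b))
E
```

```text
case [ 558.57177734 -260.78927612] [220.38800049 151.6078186 ] [[460.0, -351.0], [608.0, -385.0], [657.0, -171.0], [510.0, -136.0]] 76.97308
deck [527.83959961 156.99836731] [ 79.25613403 219.28018188] [[416.0, 126.0], [634.0, 109.0], [640.0, 188.0], [421.0, 205.0]] -4.229305
button [287.47945205 166.56164384] [283 162  10  10  73] [[571.00932609 153.74553053  84.        ]]
stop/rails px->z14mm [[0.627, 0.264, 0.014], [0.442, 0.266, 0.014], [0.532, 0.256, 0.014], [0.617, 0.043, 0.014], [0.418, 0.061, 0.014], [0.609, 0.111, 0.014], [0.435, 0.118, 0.014]]
pip [[0.319, -0.212, 0.02], [0.327, -0.443, 0.02]] tape/timer [[0.342, 0.157, 0.02], [0.351, 0.263, 0.02]] tray/pens [[0.776, -0.171, 0.05], [0.777, -0.109, 0.05]]
sbutton [324.37142857 176.8       ] [315 172  20  14 175] [[578.89824441 178.90532368  80.        ]]
sbutton [324.45454545 187.90909091] [319 186  12   4  22] [[559.17670566 121.98900272  80.        ]]
side case [ 557.06286621 -262.22113037] [220.98419189 151.25086975] [[458.0, -353.0], [606.0, -387.0], [656.0, -172.0], [509.0, -137.0]] 76.8764
```

>>> send_rows(targets=[[1,29,-30,0,1.7],[1,29,-30,0,1.7],[1,29,-30,0,1.7],[1,29,-30,0,1.7],[1,29,-30,0,1.7],[1,29,-30,0,1.7],[1,29,-30,0,1.7],[1,29,-30,0,1.7]])

```text
t: 1.2
tool_pos: [0.4509, 0.3025, 0.2144]
tool_rot: [-0.363, -3.12, 0.0]
wrist_force: [-1.6, 1.0, -0.9]
gripper_width: 0.0952
gripper_force: 0.0
```

>>> send_rows(targets=[[1,21.5,-59,0,0],[1,21.5,-59,0,0],[1,21.5,-59,0,0],[1,21.5,-59,0,0],[1,21.5,-59,0,0],[1,21.5,-59,0,0],[1,21.5,-59,0,0],[1,21.5,-59,0,0]])

```text
t: 2.2
tool_pos: [0.6211, -0.1661, 0.2147]
tool_rot: [-0.356, -3.121, -0.001]
wrist_force: [0.7, 0.7, 0.5]
gripper_width: 0.0951
gripper_force: 0.0
```

>>> send_rows(targets=[[1,4.5,-12,0,0],[1,4.5,-12,0,0],[1,4.5,-12,0,0],[1,4.5,-12,-6,0],[1,4.5,-12,-12,0],[1,4.5,-12,-15,0],[1,4.5,-12,-15,0],[1,4.5,-12,-15,0]])

```text
t: 3.2
tool_pos: [0.6664, -0.2847, 0.0665]
tool_rot: [0.356, 3.119, -0.001]
wrist_force: [-0.1, 0.5, -0.2]
gripper_width: 0.0951
gripper_force: 0.0
```

```bash
python3 - <<'E'
from h import *
c=cap("side"); cv2.imwrite("pics/s1.png",c["img"][200:400,200:520].repeat(2,0).repeat(2,1))
E
```

```text
(no output)
```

View pics/s1.png

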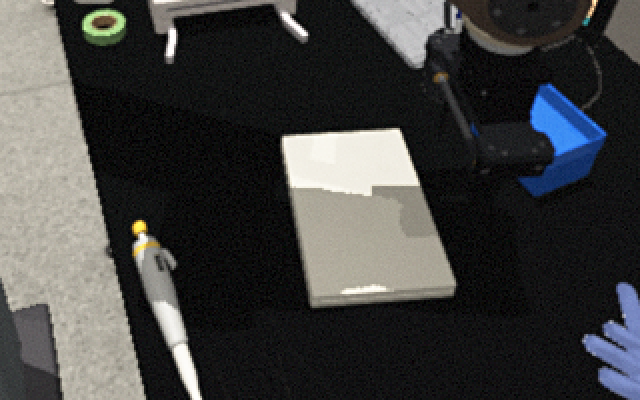

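The fingers are beyond the case's far side, with free space at the crop's (470,180). I'll lower them and push the case sideways into line with the lane.

>>> send_rows(targets=[[1,0,0,-2.5,0],[1,0,0,-4.5,0],[1,0,0,-5.6,0],[1,0,0,-5.6,0],[1,-0.8,0.1,-5.6,0],[1,-1.5,0.2,-5.6,0],[1,-2,0.3,-5.6,0],[1,-2.5,0.5,-5.6,0]])

```text
t: 4.25
tool_pos: [0.6405, -0.2805, 0.0091]
tool_rot: [0.358, 3.12, -0.001]
wrist_force: [3.0, -1.7, -0.5]
gripper_width: 0.0952
gripper_force: 1.2
```

>>> send_rows(targets=[[1,-0.7,0.2,0,1.1],[1,-1.4,0.4,0,2.2],[1,-2.1,0.6,0,3.3],[1,-2.8,0.8,0,4.4],[1,-3.5,1.0,0,5.5],[1,-4.2,1.2,0,6.6],[1,-4.8,1.4,0,7.7],[1,-5.4,1.6,0,8.8]])

```text
t: 5.25
tool_pos: [0.5865, -0.2644, 0.009]
tool_rot: [0.115, 3.138, -0.001]
wrist_force: [4.6, 0.1, 4.7]
gripper_width: 0.0951
gripper_force: 2.6
```

```bash
cat >> h.py <<'E'
O=np.array([528,157.]);Y=np.array([.0738,.9973]);X=np.array([.9973,-.0738])
def case(n="side",box=(270,200,435,370),thr=90):
    c=cap(n); ce,s,b=rect(c,box,.022,thr); d=ce-O
    print(n,"case",ce,s,"reader",d@X,d@Y,"ang",long_dir(b)-85.77); return c
E
python3 - <<'E'
from h import *
c=case(); cv2.imwrite("pics/s2.png",c["img"][150:400,200:520].repeat(2,0).repeat(2,1))
E
```

```text
side case [ 498.89627075 -262.70404053] [228.97747803 151.36097717] reader 1.9490090118408239 -420.71869483642575 ang -0.014213562
```

View pics/s2.png

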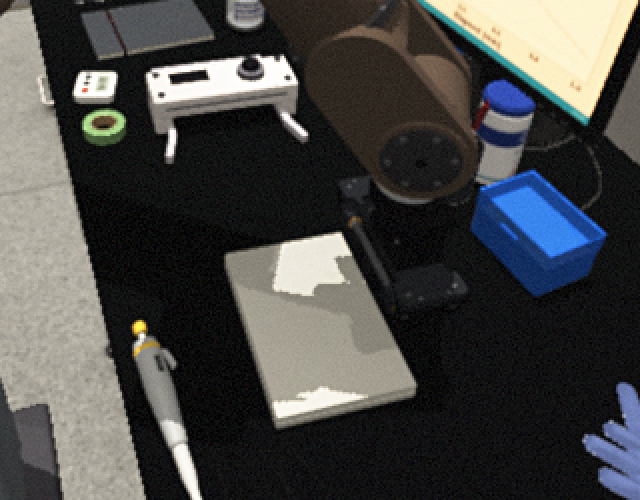

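The case now lies in line with the lane, with its centre about 2 mm off the middle line. I'll back off, raise the tool and go round to the trailing edge.

>>> send_rows(targets=[[1,2,0,0,0],[1,3,0,2,0],[1,3,0,7,0],[1,3,-1,11,-10],[1,0,-5,11,-20],[1,-4,-10,11,-30],[1,-7,-14,11,-40],[1,-9.8,-14,11,-50]])

```text
t: 6.3
tool_pos: [0.4858, -0.4063, 0.1176]
tool_rot: [-1.443, -2.788, -0.0]
wrist_force: [0.1, -0.3, -0.1]
gripper_width: 0.0947
gripper_force: 0.0
```

>>> send_rows(targets=[[1,0,0,0,-10],[1,0,0,0,-20],[1,0,0,0,-30],[1,0,0,0,-40],[1,0,0,0,-40],[1,0,0,0,-40]])

```text
t: 7.05
tool_pos: [0.488, -0.4041, 0.1183]
tool_rot: [-2.297, -2.141, 0.0]
wrist_force: [-0.3, -0.0, 0.1]
gripper_width: 0.0949
gripper_force: 0.0
```

```bash
python3 - <<'E'
from h import *
case(); case("top",(350,150,465,250),110)
o=readout.get_obs(); print(o["tool_pos"],o["tool_rot"],o["t"])
p=np.array(o["tool_pos"][:2])*1000-O; print("tool reader",p@X,p@Y)
E
```

```text
side case [ 498.27755737 -262.40722656] [229.22476196 152.33929443] reader 1.3100612884521514 -420.46834331665036 ang 0.23753357
top case [ 510.87548828 -218.97479248] [142.60922241 137.17752075] reader 10.668664147949222 -376.22344950561524 ang 1.6358185
[ 0.48828046 -0.40425667  0.1184539 ] [-2.29939403e+00 -2.13967674e+00  7.48328928e-05] 7.15
tool reader 1.808448376064104 -562.6725807004859
```

>>> send_rows(targets=[[1,0,0,-5,0],[1,0,0,-9,0],[1,0,0,-10.8,0],[1,0,0,-10.8,0],[1,0.07,1,-10.8,0],[1,0.13,1.8,-10.8,0],[1,0.18,2.4,-10.8,0],[1,0.22,3,-10.8,0]])

```text
t: 8.15
tool_pos: [0.4913, -0.3748, 0.0115]
tool_rot: [2.3, 2.136, -0.0]
wrist_force: [-0.2, -5.6, 4.1]
gripper_width: 0.0952
gripper_force: 2.5
```

>>> send_rows(targets=[[1,0.08,1.1,0,0],[1,0.16,2.2,0,0],[1,0.25,3.3,0,0],[1,0.33,4.4,0,0],[1,0.41,5.5,0,0],[1,0.49,6.6,0,0],[1,0.57,7.7,0,0],[1,0.65,8.8,0,0]])

```text
t: 9.15
tool_pos: [0.4979, -0.2869, 0.0114]
tool_rot: [2.301, 2.135, 0.0]
wrist_force: [0.7, -6.5, 4.5]
gripper_width: 0.095
gripper_force: 2.7
```

>>> send_rows(targets=[[1,0.08,1.1,0,0],[1,0.16,2.2,0,0],[1,0.25,3.3,0,0],[1,0.33,4.4,0,0],[1,0.41,5.5,0,0],[1,0.49,6.6,0,0],[1,0.57,7.7,0,0],[1,0.65,8.8,0,0]])

```text
t: 10.15
tool_pos: [0.5044, -0.1987, 0.0114]
tool_rot: [2.301, 2.135, 0.001]
wrist_force: [-0.1, -6.0, 4.4]
gripper_width: 0.0952
gripper_force: 2.8
```

```bash
python3 - <<'E'
from h import *
c=case("side",(250,215,420,370)); cv2.imwrite("pics/s3.png",c["img"][150:400,200:520].repeat(2,0).repeat(2,1))
o=readout.get_obs(); p=np.array(o["tool_pos"][:2])*1000-O; print("tool reader",p@X,p@Y)
E
```

```text
side case [483.33242798 -13.75048447] [99.51676941 84.11429596] reader -31.945583823394774 -173.58592497367857 ang -0.20372772
tool reader 2.2727668818352793 -355.15703761302103
```

View pics/s3.png

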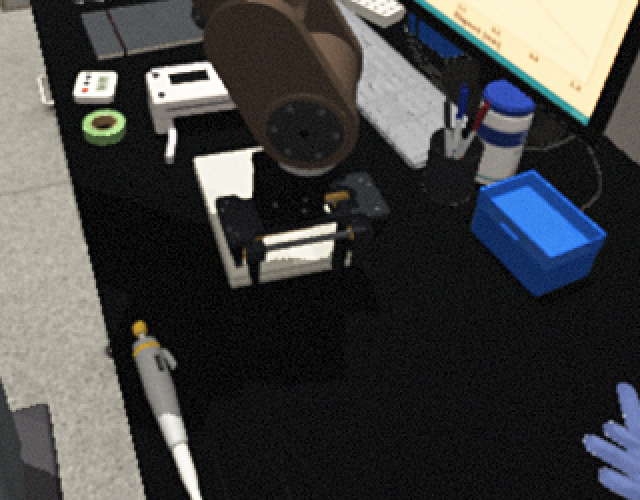

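The case sits squarely against both fingers, with its left edge running from crop (195,158) to (226,268). I'll check that edge against the lane.

```bash
python3 - <<'E'
from h import *
c=cap("side"); b=c["img"].min(2)
# left edge of top face: brightest jump per row; fit, plus side-face boundary ignored
m=[]
for v in range(236,280,3):
    r=b[v,280:330].astype(int); m.append((280+int(np.argmax(r>140)),v))
m=np.array(m); print(m.tolist())
d=plane(c,m,.022)[:,:2]*1000-O; print(np.c_[d@X,d@Y].round(1).tolist())
E
```

```text
[[299, 236], [300, 239], [300, 242], [302, 245], [303, 248], [303, 251], [305, 254], [280, 257], [280, 260], [280, 263], [280, 266], [280, 269], [280, 272], [280, 275], [280, 278]]
[[-70.5, -157.9], [-70.4, -170.4], [-72.9, -181.9], [-70.2, -194.5], [-70.1, -206.3], [-72.5, -217.2], [-69.9, -229.1], [-134.0, -224.6], [-135.8, -235.1], [-137.5, -245.4], [-139.2, -255.5], [-140.9, -265.4], [-142.6, -275.1], [-144.2, -284.7], [-145.8, -294.1]]
```

>>> send_rows(targets=[[1,0.05,1.1,0,0],[1,0.1,2.2,0,0],[1,0.17,3.3,0,0],[1,0.25,4.4,0,0],[1,0.33,5.5,0,0],[1,0.41,6.6,0,0],[1,0.49,7.7,0,0],[1,0.57,8.8,0,0]])

```text
t: 11.25
tool_pos: [0.5095, -0.1098, 0.0108]
tool_rot: [2.302, 2.137, 0.0]
wrist_force: [-0.1, -6.1, 5.4]
gripper_width: 0.0953
gripper_force: 2.7
```

>>> send_rows(targets=[[1,0.08,1.1,0,0],[1,0.16,2.2,0,0],[1,0.25,3.3,0,0],[1,0.33,4.4,0,0],[1,0.41,5.5,0,0],[1,0.49,6.6,0,0],[1,0.57,7.7,0,0],[1,0.65,8.8,0,0]])

```text
t: 12.25
tool_pos: [0.5157, -0.0217, 0.0108]
tool_rot: [-2.302, -2.137, 0.0]
wrist_force: [-0.2, -4.7, 4.6]
gripper_width: 0.095
gripper_force: 2.8
```

>>> send_rows(targets=[[1,0.04,0.6,0,0],[1,0.09,1.2,0,0],[1,0.13,1.8,0,0],[1,0.18,2.4,0,0],[1,0.22,3.0,0,0],[1,0.27,3.6,0,0],[1,0.3,4.0,0,0],[1,0.32,4.3,0,0]])

```text
t: 13.25
tool_pos: [0.5188, 0.0208, 0.0107]
tool_rot: [-2.302, -2.137, 0.001]
wrist_force: [-0.7, -4.6, 4.2]
gripper_width: 0.0953
gripper_force: 2.7
```

>>> send_rows(targets=[[1,0.02,0.2,0,0],[1,0.03,0.4,0,0],[1,0.04,0.6,0,0],[1,0.04,0.6,0,0]])

```text
t: 13.75
tool_pos: [0.519, 0.026, 0.0106]
tool_rot: [-2.303, -2.137, 0.002]
wrist_force: [-2.2, -13.3, 4.4]
gripper_width: 0.0956
gripper_force: 6.6
```

>>> send_rows(targets=[[1,0,0.2,0,0],[1,0,0.3,0,0],[1,0,0.3,0,0]])

```text
t: 14.12
tool_pos: [0.5188, 0.0265, 0.0107]
tool_rot: [2.302, 2.136, -0.005]
wrist_force: [-6.4, -39.7, 7.0]
gripper_width: 0.0949
gripper_force: 20.2
```

>>> send_rows(targets=[[1,0,-1,0,0],[1,0,-4,0,0],[1,0,-5,3,0],[-1,0,-5,9,0],[-1,0,-5,14,0],[-1,0,-8,14,0],[-1,0,-13,14,0],[-1,0,-13,14,0]])

```text
t: 15.12
tool_pos: [0.5193, -0.1022, 0.1504]
tool_rot: [-2.305, -2.134, -0.0]
wrist_force: [0.1, -0.0, -0.4]
gripper_width: 0.0506
gripper_force: 0.0
```

```bash
python3 - <<'E'
from h import *
c=cap("top"); cv2.imwrite("pics/t4.png",c["img"][120:270,220:380].repeat(4,0).repeat(4,1))
o=readout.get_obs(); print(o["tool_pos"],o["wrist_force"])
# trailing edge in top view
P=cloud(c); m=np.zeros((400,640),np.uint8); s=np.s_[150:225,300:380]
m[s]=(c["img"][s].min(2)>90); m=cv2.morphologyEx(m,cv2.MORPH_OPEN,np.ones((5,5)))
k=max(cv2.findContours(m,0,cv2.CHAIN_APPROX_NONE)[0],key=cv2.contourArea)[:,0]
d=plane(c,k,.022)[:,:2]*1000-O; q=np.c_[d@X,d@Y]; print(q.min(0),q.max(0))
e=q[(q[:,1]<-112)&(abs(q[:,0])<65)]; print(len(e), e[:,1].mean(), np.degrees(np.polyfit(e[:,0],e[:,1],1)[0]) if len(e)>5 else 0)
E
```

```text
[ 0.5190651  -0.10085231  0.15025032] [-0.20131902  0.19624131  0.13315138]
[ -74.79310995 -119.81622796] [ 90.64347594 -30.33805634]
42 -118.36707479151987 -0.2906349687047927
```

View pics/t4.png

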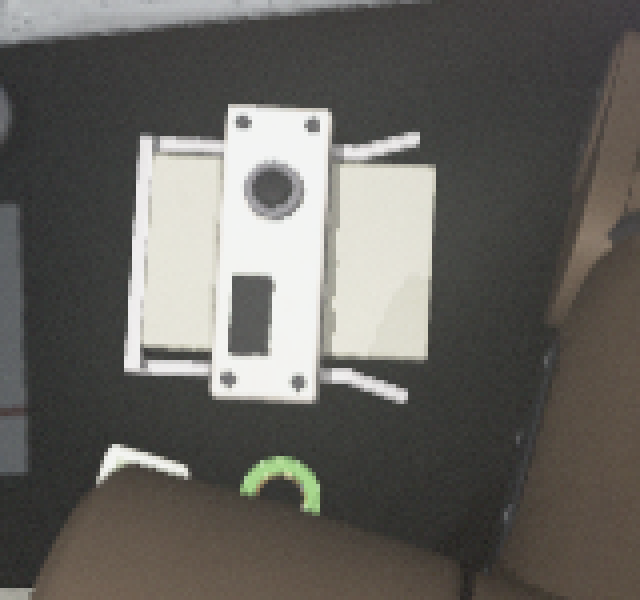

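The case is fully home: its leading edge is on the stop at crop x≈145 and its trailing edge is square at x≈432. The button shows at crop (272,188). I'll go above it with the fingers shut.

>>> send_rows(targets=[[-1,5.3,25.5,0,0],[-1,5.3,25.5,0,0],[-1,5.3,25.5,0,0],[-1,5.3,25.5,0,0],[-1,5.3,25.5,0,0],[-1,5.3,25.5,0,0],[-1,5.3,25.5,0,0],[-1,5.3,25.5,0,0]])

```text
t: 16.18
tool_pos: [0.5724, 0.1535, 0.1507]
tool_rot: [-2.304, -2.135, 0.0]
wrist_force: [0.6, -0.1, -0.7]
gripper_width: 0.0006
gripper_force: 0.0
```

>>> send_rows(targets=[[-1,0,0,-3,0],[-1,0,0,-5,0],[-1,0,0,-5.8,0],[-1,0,0,-5.8,0]])

```text
t: 16.68
tool_pos: [0.5726, 0.1541, 0.0927]
tool_rot: [-2.303, -2.136, 0.0]
wrist_force: [-0.2, 0.5, 0.4]
gripper_width: 0.0008
gripper_force: 0.0
```

```bash
python3 - <<'E'
from h import *
c=cap("side"); cv2.imwrite("pics/s5.png",c["img"][120:260,240:400].repeat(4,0).repeat(4,1))
E
```

```text
(no output)
```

View pics/s5.png

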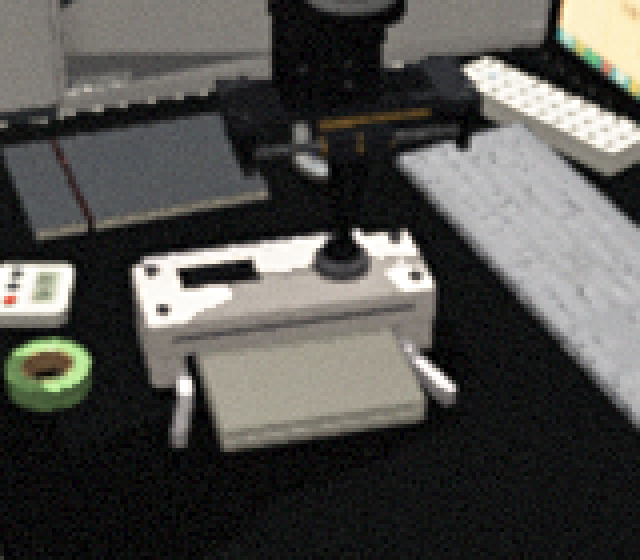

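The shut fingers stand right over the button at crop (342,245), and the case lies flat under the bridge. I'll press in small steps.

>>> send_rows(targets=[[-1,0,0,-0.5,0],[-1,0,0,-0.9,0],[-1,0,0,-1.1,0],[-1,0,0,-1.3,0],[-1,0,0,-1.3,0]])

```text
t: 17.35
tool_pos: [0.5727, 0.1546, 0.0798]
tool_rot: [2.302, 2.137, 0.001]
wrist_force: [-0.3, 0.5, 4.3]
gripper_width: 0.0001
gripper_force: 2.0
```

>>> send_rows(targets=[[-1,0,0,-0.1,0],[-1,0,0,-0.2,0],[-1,0,0,-0.3,0],[-1,0,0,-0.3,0],[-1,0,0,-0.3,0]])

```text
t: 17.98
tool_pos: [0.5727, 0.1546, 0.0781]
tool_rot: [2.302, 2.137, 0.002]
wrist_force: [-3.3, -2.0, 18.6]
gripper_width: 0.0006
gripper_force: 9.2
```

The button is on its hard stop: the force rose to 18.6 N at z 78 mm. I'll release it and withdraw.

>>> send_rows(targets=[[-1,0,0,0.5,0],[-1,0,0,1.5,0],[-1,0,0,5,0],[-1,0,0,10,0],[-1,0,0,13,0],[-1,0,-6,13,0],[-1,0,-12,13,0],[-1,0,-18,13,0]])

```text
t: 18.98
tool_pos: [0.5721, -0.0269, 0.2068]
tool_rot: [-2.302, -2.138, 0.0]
wrist_force: [1.1, 0.5, 0.2]
gripper_width: 0.0004
gripper_force: 0.0
```

>>> send_rows(targets=[[-1,0,-5,0,0],[-1,0,-6,0,0],[-1,0,-6,0,0],[-1,0,-6,0,0]])

```text
t: 19.48
tool_pos: [0.5725, -0.0841, 0.2067]
tool_rot: [-2.301, -2.138, -0.0]
wrist_force: [-0.2, 0.0, 0.5]
gripper_width: 0.0003
gripper_force: 0.0
```

```bash
python3 - <<'E'
from h import *
c=cap("top"); P=cloud(c)
m=np.zeros((400,640),np.uint8); s=np.s_[150:225,300:345]
m[s]=(c["img"][s].min(2)>90); m=cv2.morphologyEx(m,cv2.MORPH_OPEN,np.ones((5,5)))
k=max(cv2.findContours(m,0,cv2.CHAIN_APPROX_NONE)[0],key=cv2.contourArea)[:,0]
d=plane(c,k,.022)[:,:2]*1000-O; q=np.c_[d@X,d@Y]
e=q[(q[:,1]<-112)&(abs(q[:,0])<65)]; print(len(e), e[:,1].mean(), np.degrees(np.polyfit(e[:,0],e[:,1],1)[0]) if len(e)>5 else 0)
e=q[(q[:,1]<-85)&(q[:,1]>-112)]; print("sides",np.median(e[e[:,0]<0,0]),np.median(e[e[:,0]>0,0]))
print("button z",np.nanmedian(P[163:170,284:291,2]))
o=readout.get_obs(); print(o["tool_pos"],o["wrist_force"],o["t"])
E
```

```text
42 -118.36707479151987 -0.2906349687047927
sides -72.48727614462089 76.20302946963248
button z 0.0844691998366165
[ 0.57252253 -0.08398329  0.20666749] [-0.43915842  0.26450173  0.54968019] 19.525
```

The case is home, about 2 mm off the middle line, and the button is back up, so I'm handing the job in.

```bash
python3 -c "
from rig import bot
print(bot.close_job())"
```

```text
the job is handed in; nothing more can be done
None
```

I pushed the case flat under the bridge until it stood square against the end stop, then pressed the button fully and let it spring back; the job is handed in at about 20 s, but no verdict came back.

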